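# Hang the pen caddy and slide it to its place on the rail

## Robot

A 6-joint arm with a two-finger parallel gripper is mounted at the origin on the work surface. World frame = base frame: x ahead of the robot, y to its left, z up, the work surface at z = 0. Lengths are in m, angles in rad, forces in N, time in s.
With the tool pointing down it reaches from about 0.375 to 0.825 m from the base axis. Payload 5.5 kg.
Tool frame: the origin (TCP) lies midway between the tips of the shut fingers; the grasp point (between the pads) lies 19 mm behind it; z points along the fingers, y is the line along which they close (so a half turn about z gives the same grasp; the last joint's range is limited). The gripper opens to 85 mm and grips with 20 to 120 N. Pads are 22 mm wide; open, the fingers measure 114 mm over their backs; the gripper's body (76 mm by 85 mm) begins 54 mm behind the grasp point. The pads swing forward as they close: fully open they stand 13 mm farther back than shut.
Start: joints at [-1.155, 0.314, -0.047, 1.21, 0, 1.571], TCP at [0.242, -0.549, 0.231] pointing down, gripper open.
Joint ranges: [-2.67, 2.67], [-0.69, 1.73], [-1.03, 1.25], [-2.08, 2.16], [-1.42, 1.45], [-3.14, 3.14]. Speed limits (rad/s): [2.39, 2.39, 3.01, 3.14, 3.14, 3.14].

## Interface

Orientations are given as [roll, pitch, yaw] about the fixed x, y, z axes, in that order (R = Rz(yaw) Ry(pitch) Rx(roll)).
In Python, from workcell import robot gives the robot as it stands.
- The arm moves only by the tool move_arm, never from a script. Its argument "steps" is a list of rows, each a list of 5 numbers: the opening, from 0 (shut) to 1 (fully open), then the shift along the tool's x, y, z in mm, then the turn about the tool's z in rad. A call has 1 to 10 rows; each row shifts and turns the commanded pose from where the row before left it, along the tool's axes as they then stand; what a row does not reach is not made up. A row lasts 1/8 s, in which the tool goes at most 62.5 mm and 10.7 degrees, less where a joint would pass 70% of its speed; a pose out of reach is approached as far as the arm can. A call with a gripper value outside its range is refused whole. The fingers move at their own pace and stop on an object; "force" is the grip in N (left out, the last holds). Time passes only in rows, so rows that do not move let the fingers close. It gives the time, the measured TCP pose, the force, the opening and the grip force at its end, in the units of the state.
- robot.get_state(): the state, without advancing time (a new reading comes with each control period).
- robot.capture(name): name is "side" or "top" or "wrist"; returns a dict with "image" (400x640x3 uint8, red, green, blue), "fovy" (degrees; the focal length in pixels is half the picture's height over the tangent of half this angle, whatever the lens; pixels are square), "cx", "cy" (the principal point, pixels), "R" (3x3) and "t" (3): a world point X has camera coordinates R X + t; the wrist camera has in their place "tool_from_camera" (4x4, takes a point from camera to tool coordinates, whose origin is the TCP and whose axes are the flange's). Camera axes: x right, y down, z forward; pixel columns grow to the right and rows downward; lengths in m; the calibration is good to about 2 mm. A picture is of the moment at which its call begins: read the wrist's pose just before it. There is no depth.
- robot.close_job(): hands the job in; it is judged then, once.
The state is a dict: "clock": time; "q": joint angles; "dq": joint speeds; "tau": joint torques, N m; "ee_pos": TCP position; "ee_rot": TCP orientation; "wrist_force": force on the tool from outside, world axes, zero at the start; "moment": the same for the moment, N m; "finger_gap": finger opening in m; "gripper_force": force on a finger pad.
Only numpy, scipy, OpenCV 4.12 (cv2) and the standard library are available. Lean on these libraries where they do the work, as an engineer would, in place of code of your own. Each camera call takes 0.05 s, during which the arm holds its last target. There are 200 camera calls.

## Task

Hook the white pen caddy by both its red hooks onto the upper rail, on the robot's side, with its middle at the blue band, and let go of it there. Then push it along the rail, still hooked, until its middle is on the orange band, and leave it hanging there at rest. Do not tip the caddy over, and leave the other things on the desk where they are.

Things in the scene. Friction and masses are not known exactly. Their poses are not given: they have to be found in the camera images.
- caddy: white pen caddy, an open-topped bin 70 (its x) x 120 (its y) x 85 high, walls 4, 0.2 to 0.45 kg, standing on the desk. Origin: centre of its underside; z up. Two rigid red hooks rise from its +x wall (see hook_left). Six pens stand at both ends of the bin (|y| over 40), up to 110 above the underside; the middle is free of pens.
- caddy_handle (a point): middle of the caddy's red carry handle where it is best gripped, 101 above the underside on the caddy's z axis. The handle is an upright plate, 10 thick (caddy x) and 50 long (caddy y), rising from the bin's floor to 35 above the rim (120 above the underside).
- hook_left (a point): seat of the caddy's +y hook (12 wide): under its crown, midway in its 26 opening; at (48, 46, 105) in the caddy frame. The hook goes from the bin's wall (outer face x = 35) back over the crown (underside 105, top 109 above the caddy's underside) to a nose (inner face x = 61), which ends 68 above the caddy's underside, flared out to x = 71.
- hook_right (a point): seat of the caddy's -y hook, the same shape; at (48, -46, 105) in the caddy frame.
- rail_mid (a point): middle of the upper rail, on its axis, 165 above the desk; frame: y along the rail, x away from the robot, z up. Fixed steel bar 12 in diameter and 580 long, between two posts 16 thick that end level with it (feet 110 x 60 x 8). The hooks go over it from above, the bin on the -x side; the caddy then slides along it under a push of a few newtons.
- tube_mid (a point): middle of the fixed dark tube, 20 in diameter, parallel to the upper rail and straight below it (axis 90 above the desk). A hung caddy rests its back against it: its underside is then about 66 above the desk and swung a little towards the tube (lean up to 8 degrees).
- blue_band: blue band around the upper rail, 30 long, painted (no obstacle); origin on the rail's axis at the middle of the band, axes as the rail's. It lies 70 to 150 to one side of the rail's middle, left or right.
- orange_band: orange band around the upper rail, as the blue one, 70 to 150 to the other side of the rail's middle.
- tape_roll: bystander, loose: cardboard-coloured tape roll, a ring 100 across and 45 high lying flat. Origin: centre of its underside.
- phone: bystander, loose: black phone, 74 x 152 x 9, lying flat, below or in front of the rail. Origin: centre of its underside.
- stamp: bystander, loose: black and grey self-inking stamp, 45 x 70 x 80 high, behind the rail. Origin: centre of its underside.
- notebook: bystander, loose: spiral notebook, 150 x 210 x 12, lying flat to the robot's right. Origin: centre of its underside.
- paint_jar: bystander, loose: round jar with a yellow cap, 64 across and 85 high, behind the rail. Origin: centre of its underside.
- glue: bystander, loose: bottle with an orange cap, 56 across and 150 high. Origin: centre of its underside.
- brush: bystander, loose: paint brush, 180 long, lying flat; origin under its middle.
Not all that is in view belongs to the job. Of the things that look like the caddy, the largest one is meant.

How it is judged:
On the way, in this order (a step that is already met when the one before it is completed fails the run):
1. the caddy hangs by both hooks on the upper rail, its middle within 30 mm of the blue band's middle, let go and at rest (z of hook_left in the frame of rail_mid between -0.006 and 0.014 m and x of hook_left in the frame of rail_mid between -0.022 and 0.022 m and z of hook_right in the frame of rail_mid between -0.006 and 0.014 m and x of hook_right in the frame of rail_mid between -0.022 and 0.022 m and y of caddy in the frame of blue_band between -0.03 and 0.03 m and angle between caddy's own z axis and vertical below 0.3 rad and contact force between the fingers and caddy below 0.05 N and linear speed of caddy below 0.03 m/s and angular speed of caddy below 0.3 rad/s), for 0.2 s.
2. hooked on the rail by both hooks, the caddy passes along the stretch 40 to 100 mm before the orange band's middle (z of hook_left in the frame of rail_mid between -0.006 and 0.014 m and x of hook_left in the frame of rail_mid between -0.022 and 0.022 m and z of hook_right in the frame of rail_mid between -0.006 and 0.014 m and x of hook_right in the frame of rail_mid between -0.022 and 0.022 m and (y of caddy in the frame of orange_band between 0.04 and 0.1 m or y of caddy in the frame of orange_band between -0.1 and -0.04 m)), for 0.1 s.
At the end, for the whole second after the job is handed in: The caddy hangs by both hooks on the upper rail (each hook's seat within 22 mm of the rail's axis across it and from 6 mm below to 14 mm above it), its middle within 15 mm along the rail of the orange band's middle, upright within 0.3 rad, released and at rest (z of hook_left in the frame of rail_mid between -0.006 and 0.014 m and x of hook_left in the frame of rail_mid between -0.022 and 0.022 m and z of hook_right in the frame of rail_mid between -0.006 and 0.014 m and x of hook_right in the frame of rail_mid between -0.022 and 0.022 m and y of caddy in the frame of orange_band between -0.015 and 0.015 m and angle between caddy's own z axis and vertical below 0.3 rad and contact force between the fingers and caddy below 0.05 N and linear speed of caddy below 0.03 m/s and angular speed of caddy below 0.3 rad/s); the robot touches nothing.
It fails at once if the caddy is tipped by more than 0.7 rad (angle between caddy's own z axis and vertical above 0.7 rad).
It fails at once if a bystander is moved by more than 30 mm (distance of any of tape_roll, phone, stamp, notebook, paint_jar, glue, brush from where it was at the start of the episode above 0.03 m).
It also fails if it takes over 64 s, if anything falls off the work surface, if the arm or the gripper's body presses on something with over 40 N, if the wrist force passes 120 N, or if a joint passes its speed limit or range.

## Working session

There is one attempt and no reset: what is moved stays moved. The work goes in short steps, Python scripts to look and compute and a tool call to move; the robot and the scene stay as the last step left them, time stands still between calls to the robot, and variables do not carry over. Pictures are saved under pics/ and viewed, at most 10 in all, crops included, and the job is handed in when it is done.

Besides the shell and the picture viewer there is one more tool, called after "Call:" as name(argument=value, ...), one argument or row to a line, values as JSON. move_arm: Moves the arm, as the interface text tells. Its arguments: {"type":"object","properties":{"steps":{"type":"array"},"force":{"type":"number"}},"required":["steps"]}

```bash
mkdir -p pics; ls; cat > h.py <<'E'
import numpy as np, cv2, pickle
from workcell import robot
def cap(n,f):
    s=robot.get_state(); c=robot.capture(n); c['s']=s
    cv2.imwrite(f'pics/{f}.png',c['image'][:,:,::-1]); pickle.dump(c,open(f'pics/{f}.pkl','wb')); return c
def ld(f): return pickle.load(open(f'pics/{f}.pkl','rb'))
def ray(c,u,v):
    f=200/np.tan(np.radians(c['fovy'])/2)
    d=np.array([(u-c['cx'])/f,(v-c['cy'])/f,1.])
    return -c['R'].T@c['t'], c['R'].T@d
def atz(c,u,v,z):
    o,d=ray(c,u,v); return o+d*(z-o[2])/d[2]
def proj(c,X):
    f=200/np.tan(np.radians(c['fovy'])/2)
    p=c['R']@np.array(X)+c['t']; return [round(c['cx']+f*p[0]/p[2],1),round(c['cy']+f*p[1]/p[2],1)]
def tri(ps):
    A=0;b=0
    for c,u,v in ps:
        o,d=ray(c,u,v); d/=np.linalg.norm(d); P=np.eye(3)-np.outer(d,d); A=A+P;b=b+P@o
    return np.linalg.solve(A,b)
E
python3 - <<'E'
from h import *
np.set_printoptions(precision=4,suppress=True)
for n in('top','side'):
    c=cap(n,n+'0'); print(n,c['fovy'],c['cx'],c['cy'],-c['R'].T@c['t'],c['R'][2]); print(c.keys())
print(robot.get_state())
E
```

```text
pics
top 43.68440667257262 319.76964163996035 197.24324537576322 [0.4459 0.0082 1.4629] [ 0.0665  0.0095 -0.9977]
dict_keys(['image', 'fovy', 'cx', 'cy', 'R', 't', 's'])
side 45.86913247514684 317.13701663324485 191.40601348498845 [0.0682 1.0663 0.9237] [ 0.3384 -0.75   -0.5684]
dict_keys(['image', 'fovy', 'cx', 'cy', 'R', 't', 's'])
{'clock': 0.1, 'q': array([-1.155 ,  0.3142, -0.048 ,  1.2102,  0.    ,  1.5708]), 'dq': array([ 0.001 , -0.0015,  0.0028,  0.0004, -0.0008,  0.0001]), 'tau': array([  0.    , -54.0767,  34.0541,   0.0112,   0.0001,  -0.    ]), 'ee_pos': array([ 0.2421, -0.5484,  0.2305]), 'ee_rot': array([-3.14  , -0.    ,  0.4158]), 'wrist_force': array([-0.6564,  0.0559,  0.133 ]), 'moment': array([-0.0082, -0.0051, -0.0532]), 'gripper_force': 0.0, 'finger_gap': 0.08554294360194042}
```

View pics/top0.png

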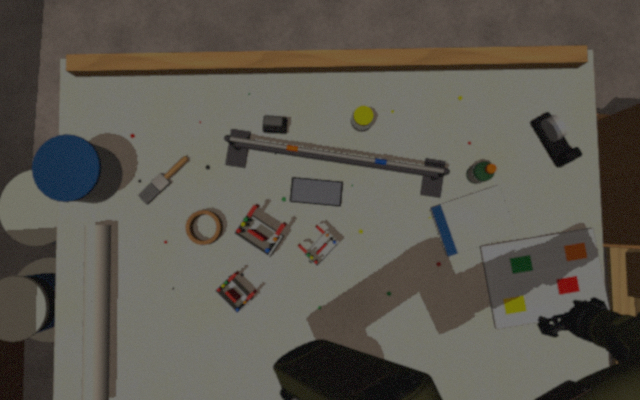

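View pics/side0.png

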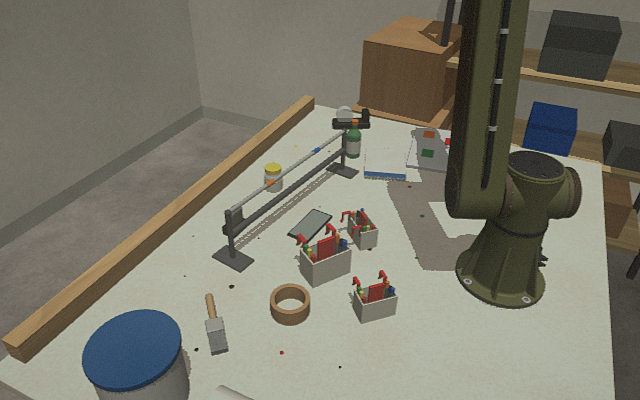

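The largest caddy is at top (262,229), side (326,258). The bands are blue at top (381,161) and orange at (292,149). I'll enlarge these.

```bash
python3 - <<'E'
from h import *
def crop(f,u,v,w,h,k):
    im=ld(f)['image'][v:v+h,u:u+w,::-1]; im=cv2.resize(im,None,fx=k,fy=k,interpolation=cv2.INTER_CUBIC)
    im=np.clip(im*1.5,0,255).astype(np.uint8)
    for i in range(0,w,10):
        cv2.line(im,(i*k,0),(i*k,8),(255,0,255),1); cv2.putText(im,str(u+i),(i*k,18),0,.32,(255,0,255),1)
    for i in range(0,h,10):
        cv2.line(im,(0,i*k),(8,i*k),(255,0,255),1); cv2.putText(im,str(v+i),(9,i*k+4),0,.32,(255,0,255),1)
    return im
a=crop('top0',230,195,66,66,6); b=crop('side0',290,215,66,75,6)
p=np.zeros((450,792,3),np.uint8); p[:396,:396]=a; p[:450,396:792]=b; cv2.imwrite('pics/m1.png',p)
r=crop('top0',220,120,235,85,3); r=r[:,:]; s=crop('side0',220,120,150,115,3)
q=np.zeros((600,800,3),np.uint8); q[:255,:705]=r; q[255:600,:450]=s; cv2.imwrite('pics/m2.png',q)
E
```

```text
(no output)
```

View pics/m1.png

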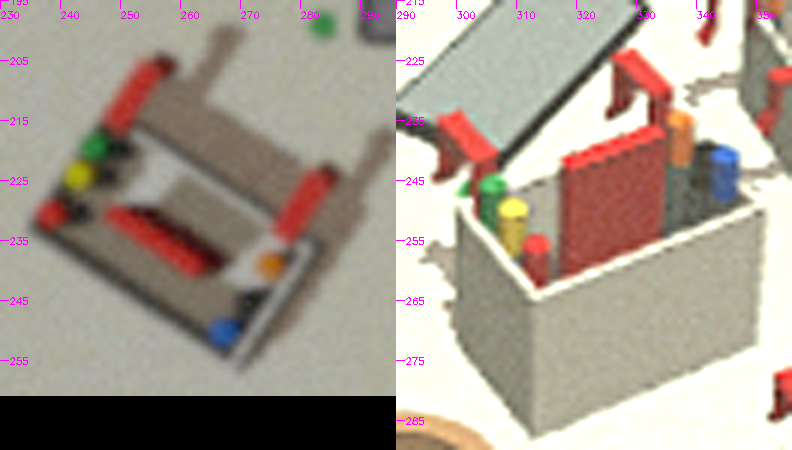

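View pics/m2.png

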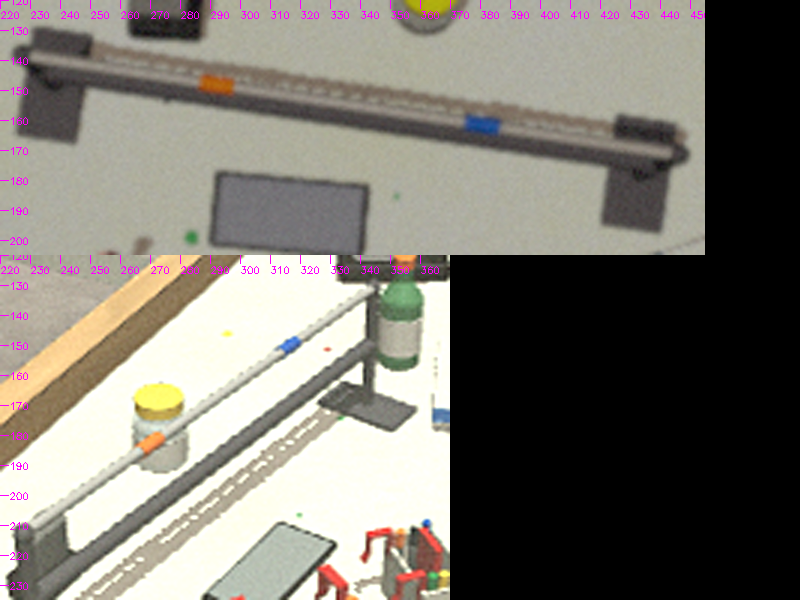

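```bash
python3 - <<'E'
from h import *
np.set_printoptions(precision=4,suppress=True)
t=ld('top0');s=ld('side0')
for n,a,b,z in [('orange',(292.3,148.5),(270.5,182.5),.165),('blue',(381,161.3),(316.8,150.2),.165),('handle',(255.5,235.2),(325.5,239.5),.12),
 ('hookL tip',(257,206),(297,234),.1),('hookR tip',(285,224),(327,224.5),.1)]:
    print(n,tri([(t,*a),(s,*b)]),atz(t,*a,z),atz(s,*b,z))
print('rail ends',atz(t,232,140,.165),atz(t,443,170.5,.165))
print('handle ends',atz(t,248,230.5,.12),atz(t,263,240.5,.12), 'side',atz(s,317.3,242.5,.12),atz(s,333.5,236.5,.12))
print('rim corners',[atz(t,u,v,.085)[:2] for u,v in((250,217),(281,235),(235,232),(268.5,255))])
print('rim side',[atz(s,u,v,.085)[:2] for u,v in((312.5,264),(350,249.5))])
E
```

```text
orange [0.659  0.0897 0.1692] [0.6617 0.0908 0.165 ] [0.6601 0.0838 0.165 ]
blue [ 0.6209 -0.1419  0.1676] [ 0.6242 -0.141   0.165 ] [ 0.6196 -0.1467  0.165 ]
handle [0.4352 0.1951 0.1187] [0.4357 0.1951 0.12  ] [0.4341 0.1964 0.12  ]
hookL tip [0.5168 0.1933 0.1058] [0.5152 0.1933 0.1   ] [0.522  0.1877 0.1   ]
hookR tip [0.4647 0.1169 0.1021] [0.4649 0.1171 0.1   ] [0.4656 0.1144 0.1   ]
rail ends [0.6868 0.2493 0.165 ] [ 0.5975 -0.302   0.165 ]
handle ends [0.4486 0.2152 0.12  ] [0.4212 0.175  0.12  ] side [0.4483 0.2165 0.12  ] [0.4201 0.1761 0.12  ]
rim corners [array([0.4858, 0.2149]), array([0.435 , 0.1296]), array([0.4451, 0.2566]), array([0.3807, 0.1645])]
rim side [array([0.4407, 0.2607]), array([0.3749, 0.1671])]
```

```bash
cat >> h.py <<'E'
def plan(wps,grip,start=None):
    """wps: list of (x,y,z,yaw,nrows); prints rows; tool pointing down"""
    if start is None:
        s=robot.get_state(); start=list(s['ee_pos'])+[s['ee_rot'][2]]
    cur=np.array(start,float)
    for x,y,z,w,n in wps:
        rows=[]; tgt=np.array([x,y,z,w])
        for i in range(n):
            d=(tgt-cur)/(n-i); c,s_=np.cos(cur[3]),np.sin(cur[3])
            r=[grip,round(1e3*(c*d[0]+s_*d[1])),round(1e3*(s_*d[0]-c*d[1])),round(-1e3*d[2]),round(-d[3],3)]
            rows.append(r)
            cur=cur+[(c*r[1]+s_*r[2])/1e3,(s_*r[1]-c*r[2])/1e3,-r[3]/1e3,-r[4]]
        print(str(rows).replace(' ',''))
    print('end',cur)
E
python3 - <<'E'
from h import *
plan([(.45,-.2,.235,.7,9),(.435,.1955,.23,.967,9)],.4)
E
```

```text
[[0.4,37,-26,0,np.float64(-0.032)],[0.4,38,-25,-1,np.float64(-0.032)],[0.4,38,-24,0,np.float64(-0.031)],[0.4,39,-22,-1,np.float64(-0.032)],[0.4,40,-21,0,np.float64(-0.031)],[0.4,40,-20,-1,np.float64(-0.032)],[0.4,41,-19,0,np.float64(-0.031)],[0.4,42,-17,-1,np.float64(-0.032)],[0.4,42,-17,0,np.float64(-0.031)]]
[[0.4,27,-35,1,np.float64(-0.03)],[0.4,28,-34,0,np.float64(-0.03)],[0.4,29,-33,1,np.float64(-0.03)],[0.4,30,-32,0,np.float64(-0.03)],[0.4,31,-31,1,np.float64(-0.029)],[0.4,32,-30,0,np.float64(-0.03)],[0.4,33,-29,1,np.float64(-0.029)],[0.4,33,-28,0,np.float64(-0.03)],[0.4,34,-28,1,np.float64(-0.029)]]
end [0.43456034 0.1952423  0.22951288 0.96676663]
```

Call:
move_arm(
  steps=[
    [0.4,37,-26,0,-0.032],
    [0.4,38,-25,-1,-0.032],
    [0.4,38,-24,0,-0.031],
    [0.4,39,-22,-1,-0.032],
    [0.4,40,-21,0,-0.031],
    [0.4,40,-20,-1,-0.032],
    [0.4,41,-19,0,-0.031],
    [0.4,42,-17,-1,-0.032],
    [0.4,42,-17,0,-0.031],
  ],
)

```text
clock: 1.23
ee_pos: [0.4506, -0.1985, 0.2351]
ee_rot: [-3.141, 0.0, 0.701]
wrist_force: [0.7, -1.3, 0.5]
finger_gap: 0.034
gripper_force: 0.0
```

Call:
move_arm(
  steps=[
    [0.4,27,-35,1,-0.03],
    [0.4,28,-34,0,-0.03],
    [0.4,29,-33,1,-0.03],
    [0.4,30,-32,0,-0.03],
    [0.4,31,-31,1,-0.029],
    [0.4,32,-30,0,-0.03],
    [0.4,33,-29,1,-0.029],
    [0.4,33,-28,0,-0.03],
    [0.4,34,-28,1,-0.029],
    [0.4,0,0,0,0],
  ],
)

```text
clock: 2.48
ee_pos: [0.4342, 0.197, 0.2298]
ee_rot: [-3.141, 0.0, 0.971]
wrist_force: [-0.1, -0.8, 1.1]
finger_gap: 0.0345
gripper_force: 0.0
```

```bash
python3 - <<'E'
from h import *
s=robot.get_state(); print(s['clock'],s['ee_pos'],s['ee_rot'],s['finger_gap'],s['q'])
c=cap('wrist','w1'); print(c['tool_from_camera'],c['fovy'])
E
```

```text
2.475 [0.43424105 0.19701345 0.22981463] [-3.14087373e+00  2.21336911e-04  9.71079684e-01] 0.034506011262718815 [ 4.25576513e-01  8.35173841e-02 -3.34550632e-01  1.15329054e+00
  4.99741192e-04  2.59608942e+00]
[[ 2.46264404e-04 -9.53442926e-01 -3.01573419e-01  7.74912461e-02]
 [ 9.99999939e-01  1.60068068e-04  3.10533408e-04  5.17533189e-04]
 [-2.47803606e-04 -3.01573477e-01  9.53442907e-01 -1.41846565e-01]
 [ 0.00000000e+00  0.00000000e+00  0.00000000e+00  1.00000000e+00]] 69.99911411152104
```

View pics/w1.png

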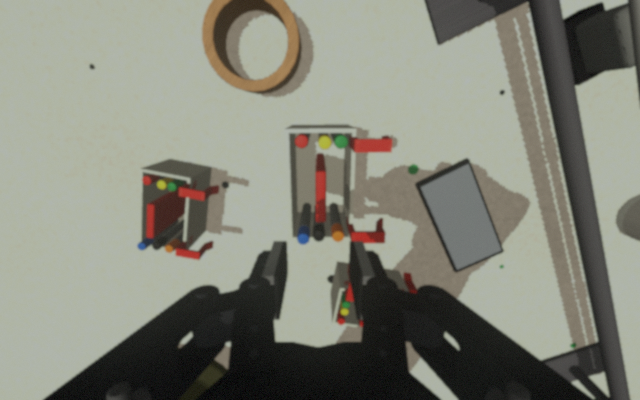

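The handle stands at col 321, rows 155–222, aligned with the tool x axis and midway between the fingers. I'll descend and grip.

Call:
move_arm(
  steps=[
    [0.4,0,1,35,0],
    [0.4,0,0,40,0],
    [0.4,0,0,35,0],
    [0.4,0,0,20,0],
    [0.4,0,0,12,0],
    [0.4,0,0,4,0],
    [0.4,0,0,0,0],
  ],
)

```text
clock: 3.4
ee_pos: [0.436, 0.1941, 0.0847]
ee_rot: [3.141, -0.0, 0.966]
wrist_force: [0.1, -0.1, -0.4]
finger_gap: 0.034
gripper_force: 0.0
```

Call:
move_arm(
  steps=[
    [0,0,0,0,0],
    [0,0,0,0,0],
    [0,0,0,0,0],
    [0,0,0,0,0],
    [0,0,0,0,0],
  ],
  force=60,
)

```text
clock: 4.03
ee_pos: [0.436, 0.1945, 0.085]
ee_rot: [3.141, -0.001, 0.967]
wrist_force: [-1.7, 1.1, 5.7]
finger_gap: 0.009
gripper_force: 61.8
```

```bash
python3 - <<'E'
from h import *
plan([(.436,.1943,.235,.967,5),(.533,-.128,.235,1.41,10)],0,[.436,.1943,.085,.967])
E
```

```text
[[0,0,0,-30,np.float64(-0.0)],[0,0,0,-30,np.float64(-0.0)],[0,0,0,-30,np.float64(-0.0)],[0,0,0,-30,np.float64(-0.0)],[0,0,0,-30,np.float64(-0.0)]]
[[0,-21,26,0,np.float64(-0.044)],[0,-22,25,0,np.float64(-0.044)],[0,-23,24,0,np.float64(-0.044)],[0,-24,23,0,np.float64(-0.044)],[0,-25,22,0,np.float64(-0.044)],[0,-26,21,0,np.float64(-0.045)],[0,-28,20,0,np.float64(-0.044)],[0,-28,19,0,np.float64(-0.045)],[0,-29,18,0,np.float64(-0.044)],[0,-30,16,0,np.float64(-0.045)]]
end [ 0.53288355 -0.12774269  0.235       1.41      ]
```

Call:
move_arm(
  steps=[
    [0,0,0,-15,0],
    [0,0,0,-30,0],
    [0,0,0,-40,0],
    [0,0,0,-40,0],
    [0,0,0,-25,0],
    [0,0,0,0,0],
  ],
)

```text
clock: 4.78
ee_pos: [0.4367, 0.1947, 0.2364]
ee_rot: [3.14, -0.003, 0.967]
wrist_force: [-0.1, -0.0, -2.9]
finger_gap: 0.009
gripper_force: 60.5
```

Call:
move_arm(
  steps=[
    [0,-21,26,0,-0.044],
    [0,-22,25,0,-0.044],
    [0,-23,24,0,-0.044],
    [0,-24,23,0,-0.044],
    [0,-25,22,0,-0.044],
    [0,-26,21,0,-0.045],
    [0,-28,20,0,-0.044],
    [0,-28,19,0,-0.045],
    [0,-29,18,0,-0.044],
    [0,-30,16,0,-0.045],
  ],
)

```text
clock: 6.02
ee_pos: [0.5316, -0.1287, 0.2324]
ee_rot: [-3.139, -0.0, 1.411]
wrist_force: [0.9, 0.4, -2.6]
finger_gap: 0.009
gripper_force: 60.5
```

Call:
move_arm(
  steps=[
    [0,0,0,0,0],
    [0,0,0,0,0],
    [0,0,0,0,0],
  ],
)

```text
clock: 6.4
ee_pos: [0.5318, -0.1269, 0.2338]
ee_rot: [-3.14, -0.0, 1.411]
wrist_force: [0.0, 0.1, -2.5]
finger_gap: 0.0089
gripper_force: 60.4
```

```bash
cat >>h.py <<'E'
def crop(f,u,v,w,h,k):
    im=ld(f)['image'][v:v+h,u:u+w,::-1]; im=cv2.resize(im,None,fx=k,fy=k,interpolation=cv2.INTER_CUBIC)
    im=np.clip(im*1.5,0,255).astype(np.uint8)
    for i in range(0,w,10):
        cv2.line(im,(i*k,0),(i*k,8),(255,0,255),1); cv2.putText(im,str(u+i),(i*k,18),0,.32,(255,0,255),1)
    for i in range(0,h,10):
        cv2.line(im,(0,i*k),(8,i*k),(255,0,255),1); cv2.putText(im,str(v+i),(9,i*k+4),0,.32,(255,0,255),1)
    return im
E
python3 - <<'E'
from h import *
cap('top','top1'); cap('side','side1'); cap('wrist','w2')
a=crop('top1',330,135,100,75,4); b=crop('side1',270,110,100,75,4); w=ld('w2')['image'][:,:,::-1]
p=np.zeros((300,800,3),np.uint8); p[:,:400]=a; p[:,400:]=b
p=np.vstack([p,cv2.resize(w,(480,300)) if 0 else np.pad(cv2.resize(w,(480,300)),((0,0),(0,320),(0,0)))])
cv2.imwrite('pics/m3.png',p)
E
```

```text
(no output)
```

View pics/m3.png

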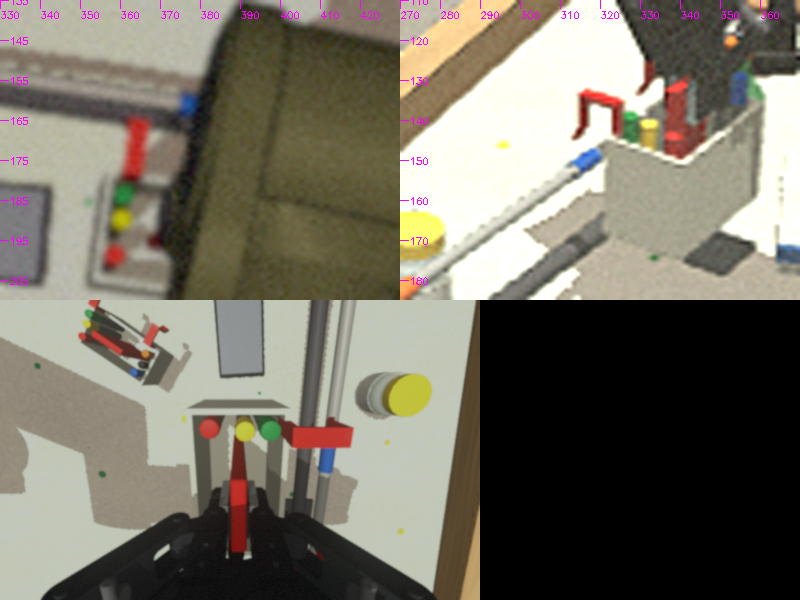

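```bash
python3 - <<'E'
from h import *
from scipy.spatial.transform import Rotation as Ro
np.set_printoptions(precision=4,suppress=True)
def w2cam(c):
    s=c['s']; T=np.eye(4); T[:3,:3]=Ro.from_euler('xyz',s['ee_rot']).as_matrix(); T[:3,3]=s['ee_pos']
    M=np.linalg.inv(T@np.array(c['tool_from_camera'])); c['R'],c['t']=M[:3,:3],M[:3,3]; return c
c=w2cam(ld('w2')); print(c['s']['ee_pos'],c['s']['ee_rot'][2])
def full(u,v): return u/.75,(v-300)/.75
for p in((346.5,303),(336,390),(326,463),(320,520)): print('rail',atz(c,*full(*p),.165))
yaw=c['s']['ee_rot'][2]-np.pi/2; e=c['s']['ee_pos']; b=np.array([e[0],e[1],e[2]-.085])
ca=Ro.from_euler('z',yaw).as_matrix()
for n,P in [('hook in front',(35,52,109)),('hook outer',(65,52,109)),('h in back',(35,40,109)),('hook ob',(65,40,109)),('handle +end',(0,25,120)),('rim+',(35,60,85)),('rim-',(-35,60,85))]:
    u=proj(c,b+ca@np.array(P)/1e3); print(n,u[0]*.75,u[1]*.75+300)
t=ld('top1'); 
for P in((48,46,109),(35,46,109),(65,46,109),(0,25,120),(-35,60,85)): print(proj(t,b+ca@np.array(P)/1e3))
E
python3 - <<'E'
import cv2,sys
sys.path.insert(0,'.')
im=cv2.imread('pics/w2.png')[0:400,220:520]
im=cv2.resize(im,None,fx=1.5,fy=1.5,interpolation=cv2.INTER_CUBIC)
for i in range(0,300,20): cv2.putText(im,str(220+i),(int(i*1.5),8),0,.3,(255,0,255),1)
for i in range(0,400,20): cv2.putText(im,str(i),(0,int(i*1.5)+3),0,.3,(255,0,255),1)
cv2.imwrite('pics/m4.png',im)
E
```

```text
[ 0.5321 -0.1271  0.2342] 1.410818699840726
rail [ 0.6459 -0.0021  0.165 ]
rail [ 0.6354 -0.0725  0.165 ]
rail [ 0.6233 -0.1456  0.165 ]
rail [ 0.6138 -0.2152  0.165 ]
hook in front 299.775 429.6
hook outer 353.32500000000005 429.6
h in back 297.975 450.0
hook ob 349.95000000000005 450.0
handle +end 237.22500000000002 482.1
rim+ 290.85 409.875
rim- 184.05 409.875
[np.float64(364.3), np.float64(171.6)]
[np.float64(363.6), np.float64(176.9)]
[np.float64(365.3), np.float64(164.7)]
[np.float64(370.6), np.float64(192.0)]
[np.float64(353.2), np.float64(205.1)]
```

View pics/m4.png

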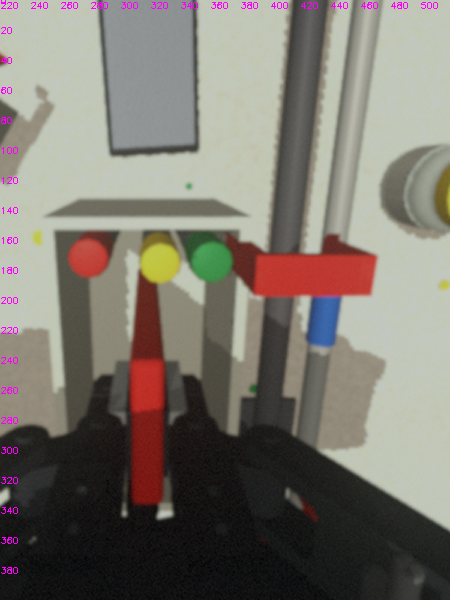

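The hook crown's outer edge is at col 471, rows 169–197, as predicted within 2 mm. The rail line and blue band agree with the top camera to about 1 mm. Next I'll go over the rail and lower.

Call:
move_arm(
  steps=[
    [0,0,10,0,0],
    [0,0,17,0,0],
    [0,-1,16,0,0],
    [0,0,0,15,0],
    [0,0,0,15,0],
    [0,0,0,0,0],
    [0,0,0,0,0],
  ],
)

```text
clock: 7.42
ee_pos: [0.5742, -0.1356, 0.2042]
ee_rot: [-3.141, -0.0, 1.41]
wrist_force: [0.4, 0.1, -2.6]
finger_gap: 0.0094
gripper_force: 60.4
```

Call:
move_arm(
  steps=[
    [0,0,0,10,0],
    [0,0,0,10,0],
    [0,0,0,10,0],
    [0,0,0,10,0],
    [0,0,0,6,0],
    [0,0,0,0,0],
    [0,0,0,0,0],
  ],
)

```text
clock: 8.3
ee_pos: [0.5749, -0.1358, 0.1586]
ee_rot: [3.141, -0.0, 1.41]
wrist_force: [0.0, 0.5, -1.1]
finger_gap: 0.0092
gripper_force: 60.4
```

```bash
python3 - <<'E'
from h import *
cap('side','side2'); w=cap('wrist','w3')['image'][100:400,220:520,::-1]
b=crop('side2',250,105,100,90,4)
p=np.zeros((400,800,3),np.uint8); p[:360,:400]=b; p[:400,400:]=cv2.resize(w,(400,400)); cv2.imwrite('pics/m5.png',p)
s=robot.get_state(); print(s['ee_pos'],s['wrist_force'],s['moment'])
E
```

```text
[ 0.57503916 -0.13582378  0.15878412] [ 0.311775   -0.01561294 -3.04915887] [-0.0077033  -0.0012071   0.00672021]
```

View pics/m5.png

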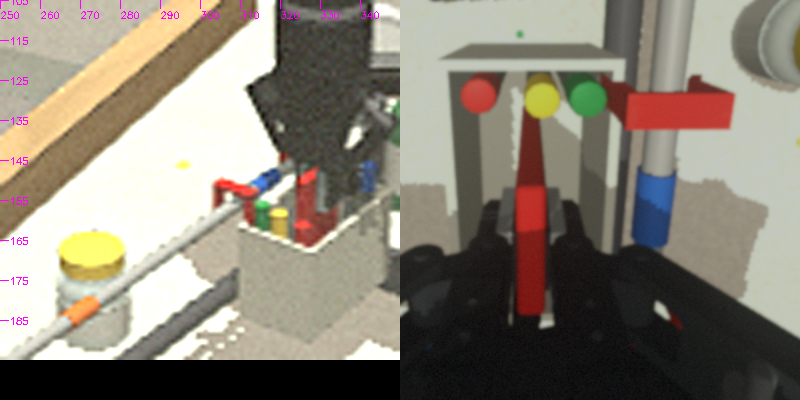

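The hook straddles the rail (rail between the wall and the nose), with no side force. I'll lower to contact.

Call:
move_arm(
  steps=[
    [0,0,0,2,0],
    [0,0,0,2,0],
    [0,0,0,2,0],
    [0,0,0,0,0],
  ],
)

```text
clock: 8.9
ee_pos: [0.5745, -0.1357, 0.152]
ee_rot: [-3.141, -0.0, 1.41]
wrist_force: [-0.3, -0.5, -2.7]
finger_gap: 0.0091
gripper_force: 60.4
```

Call:
move_arm(
  steps=[
    [0,0,0,1,0],
    [0,0,0,1,0],
    [0,0,0,0,0],
  ],
)

```text
clock: 9.28
ee_pos: [0.5748, -0.1358, 0.1508]
ee_rot: [3.141, 0.0, 1.41]
wrist_force: [-1.7, 0.9, 2.0]
finger_gap: 0.0092
gripper_force: 61.2
```

Call:
move_arm(
  steps=[
    [0.2,0,0,0,0],
    [0.4,0,0,0,0],
    [0.4,0,0,0,0],
    [0.4,0,0,-5,0],
    [0.4,0,0,-15,0],
    [0.4,0,0,-30,0],
    [0.4,0,0,-30,0],
    [0.4,0,0,-20,0],
    [0,0,0,0,0],
    [0,0,0,0,0],
  ],
)

```text
clock: 10.52
ee_pos: [0.5745, -0.1357, 0.25]
ee_rot: [-3.141, -0.0, 1.41]
wrist_force: [0.0, 0.4, -0.5]
finger_gap: 0.0002
gripper_force: 0.0
```

```bash
python3 - <<'E'
from h import *
cap('side','side3'); w=cap('wrist','w4')['image'][:,:,::-1]
b=crop('side3',250,105,100,90,3); print(robot.get_state()['ee_pos'])
p=np.zeros((400,800,3),np.uint8); p[:270,:300]=b; p[:312,300:]=cv2.resize(w,(500,312)); cv2.imwrite('pics/m6.png',p)
E
```

```text
[ 0.57408718 -0.13559628  0.24927538]
```

View pics/m6.png

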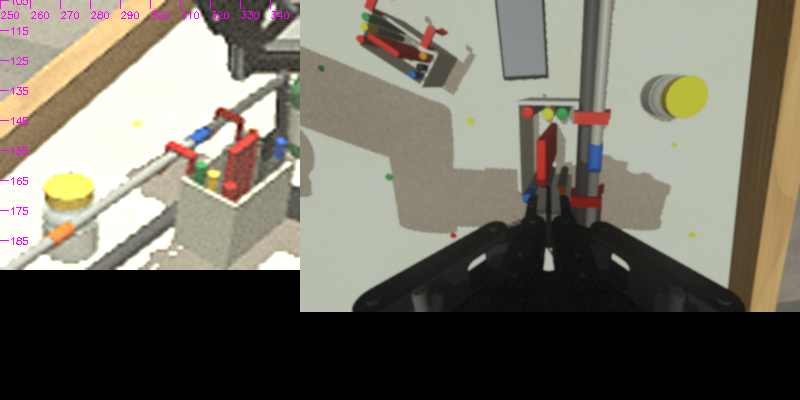

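The caddy hangs by both hooks with the blue band midway between them, and the gripper is free. Next I'll take the shut fingers to the caddy's right end.

Call:
move_arm(
  steps=[
    [0,-30,4,0,0],
    [0,-35,3,0,0],
    [0,-28,3,0,0],
    [0,0,0,30,0],
    [0,0,0,35,0],
    [0,0,0,35,0],
    [0,0,0,19,0],
    [0,0,0,0,0],
  ],
)

```text
clock: 11.62
ee_pos: [0.5676, -0.2283, 0.1287]
ee_rot: [-3.137, -0.001, 1.41]
wrist_force: [0.7, 0.4, 1.3]
finger_gap: -0.0004
gripper_force: 0.0
```

Call:
move_arm(
  steps=[
    [0,6,0,0,0],
    [0,6,0,0,0],
    [0,6,0,0,0],
    [0,6,0,0,0],
    [0,6,0,0,0],
    [0,6,0,0,0],
    [0,6,0,0,0],
    [0,0,0,0,0],
  ],
)

```text
clock: 12.62
ee_pos: [0.5768, -0.1876, 0.1317]
ee_rot: [3.141, 0.0, 1.41]
wrist_force: [0.0, -2.4, 2.4]
finger_gap: -0.0002
gripper_force: 1.2
```

```bash
python3 - <<'E'
from h import *
from scipy.ndimage import label
for n in('top','side'):
    c=cap(n,n+'4'); im=c['image'].astype(int); m=(im[:,:,0]>1.8*im[:,:,1])&(im[:,:,0]>1.8*im[:,:,2])&(im[:,:,0]>60)
    l,k=label(m)
    for i in range(1,k+1):
        v,u=np.where(l==i)
        if len(u)>5: print(n,len(u),u.mean().round(1),v.mean().round(1),u.min(),u.max(),v.min(),v.max())
E
```

```text
top 7 132.0 135.3 131 133 134 136
top 16 291.0 149.4 287 295 148 150
top 69 356.8 159.7 354 359 152 166
top 54 391.3 163.6 389 394 158 171
top 8 493.0 167.8 492 494 166 170
top 69 370.8 180.6 362 380 178 183
top 17 351.4 184.9 350 353 183 187
top 19 319.8 229.1 316 323 226 232
top 28 320.9 248.2 317 325 243 253
top 21 302.3 248.3 299 306 245 252
top 148 575.9 251.3 567 584 245 257
top 10 315.7 261.3 314 317 260 263
top 35 231.8 277.0 228 236 273 281
top 305 567.6 284.8 557 578 276 293
top 12 218.8 289.4 217 220 288 291
top 57 230.2 296.6 225 236 291 302
top 38 250.1 295.5 246 254 292 300
side 50 448.5 141.5 445 452 138 145
side 32 323.3 146.4 318 327 143 152
side 81 325.1 160.9 321 333 151 173
side 39 307.5 159.0 302 311 155 166
side 6 330.3 157.3 329 331 156 158
side 13 329.3 163.5 328 331 160 167
side 8 327.9 169.9 327 329 169 171
side 19 345.6 212.3 342 349 211 214
side 37 363.8 216.4 359 367 211 224
side 9 341.7 218.3 341 342 215 221
side 31 357.3 226.9 352 361 225 230
side 11 372.9 226.4 372 374 225 228
side 7 351.3 234.6 350 352 233 236
side 264 376.8 289.4 368 386 270 301
side 34 356.5 281.0 353 359 277 286
side 18 363.7 299.2 362 365 296 303
side 9 281.0 352.0 280 282 351 353
```

```bash
cat >>h.py <<'E'
def where():
    from scipy.ndimage import label
    c=cap('top','t_%d'%(robot.get_state()['clock']*100)); im=c['image'].astype(int); m=(im[:,:,0]>1.8*im[:,:,1])&(im[:,:,0]>1.8*im[:,:,2])&(im[:,:,0]>60)
    l,k=label(m); out=[]
    ax=np.array([.16,.987]); O=np.array([.6605,.0895])
    for i in range(1,k+1):
        v,u=np.where(l==i)
        if len(u)>25 and v.mean()<175 and 230<u.mean()<450:
            p=atz(c,u.mean(),v.mean(),.17)[:2]; out.append(p); print(len(u),p,'along',(p-O)@ax)
    print('mid',(np.mean(out,0)-O)@ax); print(robot.get_state()['ee_pos'],robot.get_state()['wrist_force'])
E
python3 - <<'E'
from h import *
where()
E
```

```text
69 [ 0.6289087  -0.07742987] along -0.16981438712687205
53 [ 0.61754665 -0.16721419] along -0.26024944508643816
mid -0.21503191610665515
[ 0.57652768 -0.187508    0.13134608] [-0.00901135 -1.35880171  0.86069363]
```

Call:
move_arm(
  steps=[
    [0,5,0,0,0],
    [0,8,0,0,0],
    [0,8,0,0,0],
    [0,8,0,0,0],
    [0,8,0,0,0],
    [0,8,0,0,0],
    [0,8,0,0,0],
    [0,8,0,0,0],
    [0,8,0,0,0],
    [0,8,0,0,0],
  ],
)

```text
clock: 14.02
ee_pos: [0.589, -0.1114, 0.1315]
ee_rot: [3.141, 0.001, 1.41]
wrist_force: [1.5, -5.2, 1.9]
finger_gap: 0.0
gripper_force: 2.6
```

```bash
python3 - <<'E'
from h import *
where()
E
```

```text
67 [ 0.64226577 -0.00139915] along -0.09263493666897066
mid -0.09263493666897066
[ 0.58905869 -0.11013295  0.13140034] [ 1.8334848  -2.35356836  0.12077597]
```

Call:
move_arm(
  steps=[
    [0,8,0,0,0],
    [0,8,0,0,0],
    [0,8,0,0,0],
    [0,8,0,0,0],
    [0,8,0,0,0],
    [0,8,0,0,0],
    [0,8,0,0,0],
    [0,8,0,0,0],
    [0,8,0,0,0],
    [0,4,0,0,0],
  ],
)

```text
clock: 15.32
ee_pos: [0.6011, -0.0367, 0.1315]
ee_rot: [3.141, 0.001, 1.41]
wrist_force: [1.1, -6.3, 1.8]
finger_gap: 0.0
gripper_force: 2.9
```

Call:
move_arm(
  steps=[
    [0,6,0,0,0],
    [0,8,0,0,0],
    [0,8,0,0,0],
    [0,8,0,0,0],
    [0,6,0,0,0],
    [0,4,0,0,0],
    [0,2,0,0,0],
    [0,0,0,0,0],
  ],
)

```text
clock: 16.32
ee_pos: [0.6076, 0.0046, 0.1315]
ee_rot: [3.141, 0.001, 1.41]
wrist_force: [0.7, -4.5, 1.6]
finger_gap: 0.0001
gripper_force: 2.4
```

```bash
python3 - <<'E'
from h import *
where()
E
```

```text
100 [0.66173481 0.10913424] along 0.01957656547963914
28 [0.60689947 0.08968927] along -0.008389270972276368
mid 0.005593647253681387
[0.60755314 0.00464876 0.13142828] [ 2.511873   -5.59962389  2.54355626]
```

Call:
move_arm(
  steps=[
    [0,5,0,0,0],
    [0,6,0,0,0],
    [0,5,0,0,0],
    [0,3,0,0,0],
    [0,2,0,0,0],
    [0,0,0,0,0],
    [0,-5,0,0,0],
    [0,-20,0,0,0],
    [0,-20,0,0,0],
    [0,0,0,0,0],
  ],
)

```text
clock: 17.62
ee_pos: [0.6031, -0.0209, 0.1312]
ee_rot: [-3.141, -0.0, 1.407]
wrist_force: [-1.0, 0.5, -0.3]
finger_gap: -0.0
gripper_force: 0.0
```

Call:
move_arm(
  steps=[
    [0,-20,-2,0,0],
    [0,-20,-2,-10,0],
    [0,-20,-2,-30,0],
    [0,-40,-40,-30,0],
    [0,-40,-40,-30,0],
    [0,-50,-20,0,0],
    [0,-50,-20,0,0],
    [0,0,0,0,0],
  ],
)

```text
clock: 18.62
ee_pos: [0.441, -0.2373, 0.2309]
ee_rot: [3.141, 0.001, 1.404]
wrist_force: [-0.3, 1.1, -0.1]
finger_gap: 0.0
gripper_force: 0.0
```

```bash
python3 - <<'E'
from h import *
where(); cap('top','top9'); cap('side','side9')
a=crop('top9',220,115,130,110,4)[:, :400]; b=crop('side9',230,120,100,110,4)
cv2.imwrite('pics/m7.png',np.hstack([crop('top9',245,120,100,110,4),b]))
E
```

```text
68 [0.66439713 0.13474146] along 0.04527686443215464
63 [0.65034256 0.04397403] along -0.046559325026807395
65 [0.60824596 0.09579477] along -0.002147705055837654
mid -0.0011433885501634595
[ 0.44206498 -0.23583003  0.23076315] [ 0.43292962 -0.16270883  0.06637205]
```

View pics/m7.png

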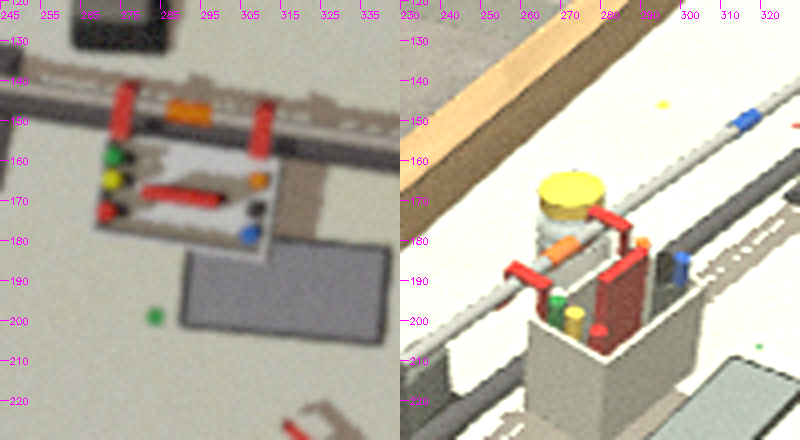

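The caddy hangs by both hooks (top view cols 275 and 309), with the orange band centred between them at col 292. The middle is off by about 1 mm, and the arm is clear.

```bash
python3 -c "
from workcell import robot
print(robot.close_job())"
```

```text
the job is handed in; nothing more can be done
None
```

The caddy was hung at the blue band, released, and pushed along the rail; it now hangs by both hooks about 1 mm from the orange band's middle with the arm clear, and the job is handed in (no verdict was returned).

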